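# Load a turning blank under a spring hold-down flap

### The job

Load the pale wood blank into the boring jig: with one fingertip press the jig's yellow paddle down and keep it down so that the red spring flap stays raised, and meanwhile with the other fingertip push the blank along its lane under the flap until its front end is fully home against the wooden stop. Then let the paddle up so the flap closes onto the blank, and leave it so. Nothing is to be gripped or lifted, and the other things on the bench stay as they are.

Things in the scene. Friction and masses are not known exactly. Their poses are not given: they have to be found in the camera images.
- jig: Boring jig screwed to the bench: plywood base 240 x 150 x 6 mm, x -155 to +85, y -50 to +100 mm. Origin on the bench under the lane's middle line; x is the push direction along the lane, y left, z up; yaw varies. The blank slides on the base (top z 6 mm) between dark rails, inner faces at y -22.5 and +22.5, tops z 18 mm. Two hinge posts (x +24 to +66, y +30 to +42 mm) rise to z 40 mm.
- stop_face (a point): Centre of the face of the wooden stop block that ends the lane: jig x +55, y 0, z 26 mm. The block is 75 mm wide, its top at z 50 mm.
- flap_edge (a point): Front corner of the red flap's free right edge (jig x 0), moving with it: about 20 mm above the bench when closed, 60 mm with the flap at 0.55 rad. The flap is a plate 50 (jig x 0 to +50) x 74 x 4 mm across the lane, hinged on its left about an axis along jig x at y +34, z 33 mm. Closed, it slopes down to the right and bars the blank's way.
- flap (a joint): Angle of flap and paddle together in rad: 0 = closed by its spring, 0.38 = flap level, lying flat on the top of a blank that is under it, 0.66 = raised to its limit. The blank slides under freely from 0.45 up, 0.55 gives good room. It springs back when let go. Paddle force about 4 N at the start to 9 N near the limit.
- paddle_hinge (a point): Yellow press paddle, a plate 170 x 42 x 5 mm fixed to the flap, on the other (left) side of the hinge: pressing it down raises the flap. This point: on the hinge axis at jig x 0, y +34, z 33 mm. It runs along the lane from jig x -150 to +20 mm, so a fingertip can slide along it while keeping it down. From above it covers jig y +42 to +81 mm closed, +41 to +83 mm raised; press at about y +64 mm.
- paddle_top (a point): Point on the paddle's top face in the middle of its length (jig x -65 mm), moving with it. At jig y +63, z 42 mm when closed; y +63, z 26 mm when the flap is at 0.55, the top face then sloping down outward by 0.17 rad.
- blank: Pale square wood blank, 70 (x) x 40 (y) x 40 (z) mm, about 75 g, with a pencilled cross on its rear end. Origin at the centre of its underside, x along the lane. It starts in the lane just in front of the flap, its centre at jig x -70 to -42 mm; fully home its centre is at jig x +20 mm, with its rear 15 mm standing out in front of the flap. Its top in the lane is 46 mm above the bench.
- walnut_blank: Bystander: dark blank 70 x 40 x 40 mm on the bench to the right of the jig. Origin under its centre.
- spindle: Bystander: turned wooden spindle standing to the right of the jig, 40 mm diameter, 90 mm tall. Origin under its centre.
- glue: Bystander: white bottle, 54 mm diameter, 140 mm tall. Origin under its centre.
- mug: Bystander: blue mug, 80 mm diameter, 90 mm tall. Origin under its centre.
- wax_tin: Bystander: dark jar with brass lid, 72 mm diameter, 45 mm tall. Origin under its centre.
- mallet: Bystander: wooden mallet lying, head 60 mm diameter x 100 mm, handle to -x, 270 mm long. Origin on the bench under the head, 20 mm from its handle side.
- gouge: Bystander: turning gouge lying, 295 mm long, handle to -x. Origin on the bench where handle meets blade.
There are look-alikes about, which are no part of the job. Of the things like the blank, leave any that is green, grey or turquoise; of the rest the larger one is meant.

How it is judged:
By the outcome, as a careful person would: the job done as asked, in the order asked, and still so for the second after the job is handed in, with the robot touching nothing.
It also fails if it takes over 35 s, if anything falls off the work surface, if the arm or the gripper's body presses on something with over 40 N, if the wrist force passes 120 N, or if a joint passes its speed limit or range.

### The arm

A 6-joint arm with a two-finger parallel gripper is mounted at the origin on the work surface. World frame = base frame: x ahead of the robot, y to its left, z up, the work surface at z = 0. Lengths are in m, angles in rad, forces in N, time in s.
With the tool pointing down it reaches from about 0.375 to 0.925 m from the base axis. Payload 5.7 kg.
Tool frame: the origin (TCP) lies midway between the tips of the shut fingers; the grasp point (between the pads) lies 19 mm behind it; z points along the fingers, y is the line along which they close (so a half turn about z gives the same grasp; the last joint's range is limited). The gripper opens to 88 mm and grips with 3 to 60 N. Pads are 20 mm wide; open, the fingers measure 115 mm over their backs; the gripper's body (75 mm by 178 mm) begins 61 mm behind the grasp point.
Start: joints at [1.134, 0.359, 1.51, -0, 1.272, -0.115], TCP at [0.19, 0.569, 0.223] pointing down, gripper open.
Joint ranges: [-2.97, 2.97], [-1.01, 2.36], [0.21, 2.38], [-0.96, 4.11], [0.2, 2.71], [-2.98, 2.98]. Speed limits (rad/s): [2.39, 2.39, 3.14, 3.14, 3.14, 3.14].

### API

Orientations are given as a unit quaternion [x, y, z, w].
In Python, from bench import move_ptp, servo_line, goto_joints, move_gripper, sleep, inverse_kinematics, capture, PlanningError, close_job, spot_in, silhouettes, current_clock, current_joint_pos, current_qvel, current_joint_torque, current_position, current_orientation, current_force, current_torque, current_finger_gap, current_grip_force gives the robot as it stands. Calls block until the motion is done:
- move_ptp(position, orientation): joint-space move of the TCP to a pose.
- servo_line(position, orientation=None, rate=0.15, contact_N=None): straight line of the TCP; orientation=None keeps the orientation; rate is the mean speed in m/s. With contact_N (N) it stops when the force on the tool has changed by that much, and returns True; else False.
- goto_joints(angles): joint-space move.
- move_gripper(opening): finger opening in m; the grip force is fixed at half the most; returns when the fingers have stopped.
- sleep(seconds).
- inverse_kinematics(position, orientation): joint angles nearest the present ones, or None.
- capture(name): name is "side" or "top"; returns a dict with "image" (420x560x3 uint8, blue, green, red), "range_z" (420x560 float32, m along the optical axis (not along the pixel's ray), 0 where there is no reading), "intrinsics" (3x3 intrinsics, pixels), "R" (3x3) and "t" (3): a world point X has camera coordinates R X + t. Camera axes: x right, y down, z forward; pixel columns grow to the right and rows downward; lengths in m; the calibration is good to about 2 mm. A picture is of the moment at which its call begins.
A pose or a line that the arm cannot do raises PlanningError and nothing moves.
- close_job(): hands the job in; it is judged then, once.
Trained networks look in the newest picture that a camera, given by its name, has taken for a name from the list of things; names that differ only in an ending like _2 or _b are one class to them, and where a whole thing is asked for, a point or a joint stands for the part that bears it (a point fixed in the world has none). Each returns a list of dicts, best first, with "conf" (0 to 1); they miss things now and then, are a little off and sometimes report something else, mostly with a low value. They report only what shows in the picture. A call takes as long as a camera call. They do not tell look-alikes from the thing itself.
- spot_in(camera, query): "xy" ([column, row] in pixels, amid what is visible of it).
- silhouettes(camera, query): "region" (420x560 bool, what is visible of it) and "xy" ([column, row] in pixels, amid what is visible of it).
Readings, each from a call of its own:
- current_clock(): time.
- current_joint_pos(): joint angles.
- current_qvel(): joint speeds.
- current_joint_torque(): joint torques, N m.
- current_position(): TCP position.
- current_orientation(): TCP orientation.
- current_force(): force on the tool from outside, world axes, zero at the start.
- current_torque(): the same for the moment, N m.
- current_finger_gap(): finger opening in m.
- current_grip_force(): force on a finger pad.
Only numpy, scipy, OpenCV 4.12 (cv2) and the standard library are available. Lean on these libraries where they do the work, as an engineer would, in place of code of your own. Each camera call takes 0.05 s, during which the arm holds its last target. There are 200 camera calls.

## Working session

There is one attempt and no reset: what is moved stays moved. The work goes in short steps, each a Python script; the robot and the scene stay as the last script left them, time stands still between calls to the robot, and variables do not carry over. Pictures are saved under pics/ and viewed, at most 10 in all, crops included, and the job is handed in when it is done.

```bash
mkdir -p pics
cat > h.py <<'E'
import numpy as np, cv2
from bench import *
def world(c,px,z=None):
    K=c["intrinsics"];u,v=px
    d=c["range_z"][int(v),int(u)]
    ray=np.linalg.inv(K)@[u,v,1]
    if z is None: return c["R"].T@(ray*d-c["t"])
    o=-c["R"].T@c["t"]; r=c["R"].T@ray
    return o+r*(z-o[2])/r[2]
def cloud(c,m):
    v,u=np.nonzero(m&(c["range_z"]>0)); d=c["range_z"][v,u]
    return (np.linalg.inv(c["intrinsics"])@np.stack([u,v,np.ones_like(u)])*d-c["t"][:,None]).T@c["R"]
E
python3 - <<'E'
from h import *
for n in ("top","side"):
    c=capture(n); cv2.imwrite(f"pics/{n}0.png",c["image"])
    print(n,(-c["R"].T@c["t"]).round(3))
    for q in ["jig","blank","paddle_top","paddle_hinge","flap_edge","stop_face","walnut_blank","spindle","glue","mug","mallet","wax_tin","gouge"]:
        for r in spot_in(n,q)[:3]:
            try:print(q,round(r["conf"],2),np.round(r["xy"]),world(c,r["xy"]).round(3))
            except Exception as e:print(q,r,e)
print(current_clock())
E
```

```text
top [ 0.324 -0.037  1.278]
jig 0.88 [287. 231.] [ 0.541 -0.044  0.006]
blank 0.92 [297. 236.] [ 0.523 -0.071  0.043]
blank 0.78 [353. 306.] [ 0.36  -0.227  0.026]
blank 0.64 [361. 186.] [ 0.672 -0.23   0.038]
paddle_top 0.75 [279. 218.] [ 0.569 -0.022  0.04 ]
paddle_hinge 0.87 [280. 218.] [ 0.567 -0.023  0.04 ]
flap_edge 0.64 [279. 218.] [ 0.569 -0.022  0.04 ]
stop_face 0.78 [286. 228.] [ 0.551 -0.042  0.004]
walnut_blank 0.8 [357. 232.] [ 0.549 -0.225  0.038]
walnut_blank 0.31 [277. 221.] [ 0.56  -0.018  0.037]
spindle 0.67 [276. 220.] [ 0.563 -0.015  0.037]
spindle 0.56 [288. 228.] [ 0.547 -0.048  0.018]
spindle 0.5 [330. 270.] [ 0.441 -0.156  0.091]
glue 0.67 [131. 185.] [0.607 0.354 0.1  ]
glue 0.5 [277. 221.] [ 0.559 -0.018  0.044]
glue 0.17 [123. 264.] [0.418 0.373 0.008]
mug 0.79 [122. 262.] [0.423 0.377 0.005]
mug 0.74 [236. 142.] [0.77  0.114 0.025]
wax_tin 0.88 [432. 283.] [ 0.433 -0.418  0.043]
wax_tin 0.19 [288. 231.] [ 0.54  -0.048  0.015]
gouge 0.9 [238. 139.] [ 0.788  0.111 -0.001]
side [0.281 0.699 0.529]
blank 0.96 [298. 218.] [ 0.518 -0.049  0.038]
blank 0.81 [368. 242.] [ 0.347 -0.033  0.024]
blank 0.75 [268. 185.] [ 0.664 -0.213  0.02 ]
paddle_top 0.7 [276. 221.] [ 0.563 -0.015  0.04 ]
paddle_hinge 0.88 [273. 220.] [ 0.569 -0.018  0.04 ]
flap_edge 0.69 [276. 220.] [ 0.566 -0.024  0.037]
stop_face 0.76 [280. 231.] [ 0.555 -0.027  0.005]
walnut_blank 0.66 [308. 188.] [ 0.544 -0.206  0.036]
spindle 0.83 [339. 206.] [ 0.442 -0.15   0.033]
spindle 0.51 [315. 153.] [ 0.588 -0.426  0.045]
glue 0.87 [153. 324.] [0.604 0.382 0.084]
mug 0.79 [276. 369.] [0.425 0.333 0.004]
mallet 0.96 [313. 154.] [ 0.591 -0.405  0.052]
wax_tin 0.89 [361. 166.] [ 0.437 -0.402  0.036]
wax_tin 0.52 [276. 222.] [ 0.558 -0.008  0.043]
gouge 0.86 [163. 247.] [0.769 0.142 0.017]
gouge 0.44 [275. 216.] [ 0.592 -0.087  0.005]
1.4
```

Run:
```python
import cv2
t=cv2.imread("pics/top0.png");s=cv2.imread("pics/side0.png")
cv2.imwrite("pics/t1.png",cv2.resize(t[130:330,200:440],None,fx=3,fy=3,interpolation=cv2.INTER_CUBIC))
cv2.imwrite("pics/s1.png",cv2.resize(s[130:300,200:420],None,fx=3.5,fy=3.5,interpolation=cv2.INTER_CUBIC))
```

```text
(no output)
```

View pics/t1.png

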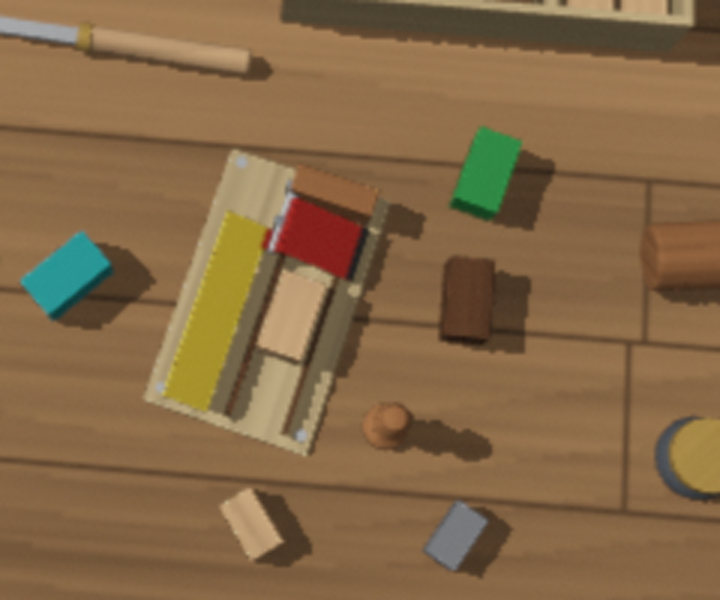

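View pics/s1.png

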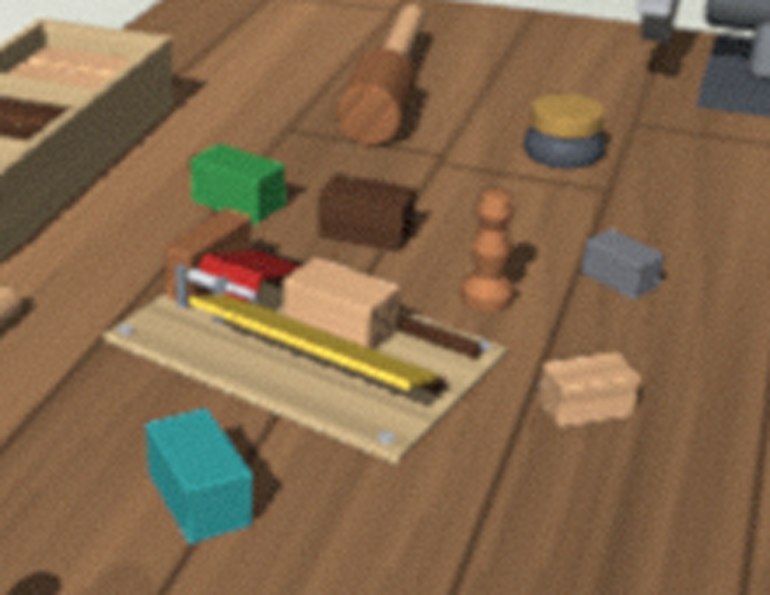

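The side view and the top crop agree. The blank in the lane is at about (298,235) in the top image, and the pale look-alike near (284,304) is the smaller one. The jig's yaw is about -0.34. Next I fit the jig pose.

```bash
cat > fit.py <<'E'
from h import *
def rect(P):
    r=cv2.minAreaRect((P[:,:2]*1000).astype(np.float32)); return r
def fit():
    c=capture("top"); hsv=cv2.cvtColor(c["image"],cv2.COLOR_BGR2HSV)
    roi=np.zeros((420,560),bool); roi[170:285,245:335]=1
    y=roi&(cv2.inRange(hsv,(24,150,60),(34,255,255))>0)
    r=roi&(cv2.inRange(hsv,(0,150,60),(6,255,255))>0)
    return c,y,r
E
python3 - <<'E'
from fit import *
c,y,r=fit()
P=cloud(c,y);print("yellow",y.sum(),rect(P),P.mean(0),np.percentile(P[:,2],[5,50,95]))
P=cloud(c,r);print("red",r.sum(),rect(P),P.mean(0))
for n,px in (("rearL",(148,400)),("frontL",(235,151)),("rearR",(310,454))):
    print(n,world(c,(200+px[0]/3,130+px[1]/3),.006).round(4))
cc=[(c,"top")]
s=silhouettes("top","blank")
for q in s[:2]:
    P=cloud(c,q["region"]);T=P[P[:,2]>.041]
    print(q["conf"],q["xy"],len(T),rect(T) if len(T) else rect(P),np.percentile(P[:,2],90))
s=silhouettes("top","jig")[0]; print("jig",rect(cloud(c,s["region"])))
E
```

```text
yellow 980 ((527.1170654296875, -6.464710235595703), (39.079978942871094, 168.973388671875), 75.76799011230469) [ 0.52507286 -0.00570399  0.04133044] [0.0334183  0.04138281 0.049535  ]
red 478 ((602.532958984375, -84.55675506591797), (76.33444213867188, 56.55858612060547), 76.49176025390625) [ 0.59912576 -0.08889907  0.0357905 ]
rearL [0.4477 0.0462 0.006 ]
frontL [ 0.6779 -0.0102  0.006 ]
rearR [ 0.4132 -0.0978  0.006 ]
0.94 [362.4, 185.7] 69 ((671.4228515625, -231.72169494628906), (38.64729690551758, 69.94962310791016), 74.13642883300781) 0.04154054093653872
0.8 [353.0, 309.8] 0 ((355.54302978515625, -225.26487731933594), (36.795509338378906, 57.89897918701172), 56.667327880859375) 0.031197016463129133
jig ((548.486328125, -49.42534637451172), (150.23390197753906, 244.22813415527344), 76.47037506103516)
```

```bash
cat > jig.py <<'E'
from fit import *
from scipy.spatial.transform import Rotation as Ro
YAW=-.240; O=np.array([.575,-.083,0]); J=Ro.from_euler("z",YAW).as_matrix()
W=lambda x,y,z:(O+J@(np.array([x,y,z])/1000))
toJ=lambda P:((P-O)@J)*1000
def quat(s): # tool y = s*jig y, tool z down
    z=np.array([0,0,-1.]);y=s*J[:,1];return Ro.from_matrix(np.stack([np.cross(y,z),y,z],1)).as_quat()
E
python3 - <<'E'
from jig import *
c=capture("top");P=toJ(cloud(c,np.ones((420,560),bool)))
T=P[(abs(P[:,1])<30)&(P[:,0]<-5)&(P[:,0]>-150)&(P[:,2]>36)]
print("blank",len(T),T.min(0),T.max(0),np.median(T,0))
c=capture("side");P=toJ(cloud(c,np.ones((420,560),bool)))
T=P[(abs(P[:,1])<30)&(P[:,0]<-5)&(P[:,0]>-150)&(P[:,2]>38)]
print("side blank",len(T),np.percentile(T,[2,98],axis=0))
_,_,r=fit();
for s in (1,-1):
    for x in(-130,-25):
        print(s,x,inverse_kinematics(W(x,32,25),quat(s)))
E
```

```text
blank 421 [-84.64329309 -18.54731759  37.70439923] [-14.29331145  21.34120858  51.79576911] [-50.22198698   0.98204357  45.05272176]
side blank 315 [[-83.37105545 -19.38831004  38.63922853]
 [-15.54534064  21.06319821  46.52328005]]
1 -130 [-1.97425575e-01  4.55601940e-01  2.01259451e+00 -4.44089210e-16
  6.73396199e-01 -1.52822190e+00]
1 -25 [-2.05459951e-01  5.51263933e-01  1.78243657e+00 -4.44089210e-16
  8.07892153e-01 -1.53625628e+00]
-1 -130 [-1.97425575e-01  4.55601940e-01  2.01259451e+00 -4.44089210e-16
  6.73396199e-01  1.61337075e+00]
-1 -25 [-2.05459951e-01  5.51263933e-01  1.78243657e+00 -4.44089210e-16
  8.07892153e-01  1.60533638e+00]
```

Run:
```python
from jig import *
q=quat(1)
move_gripper(.050)
move_ptp(W(-110,33,220),q)
servo_line(W(-110,33,65),rate=.15)
print(current_clock(),current_force())
hit=servo_line(W(-110,33,36),rate=.03,contact_N=2)
print("hit",hit,toJ(current_position()),current_force(),current_finger_gap(),current_clock())
c=capture("side");cv2.imwrite("pics/s2.png",cv2.resize(c["image"][110:310,190:430],None,fx=3,fy=3))
```

```text
5.9833 [-0.90460113  0.00194889 -0.39841479]
hit True [-110.17433159   33.01784079   41.23514729] [ 0.25397345 -0.18477147  3.47029382] 0.049905319453914215 6.725
```

View pics/s2.png

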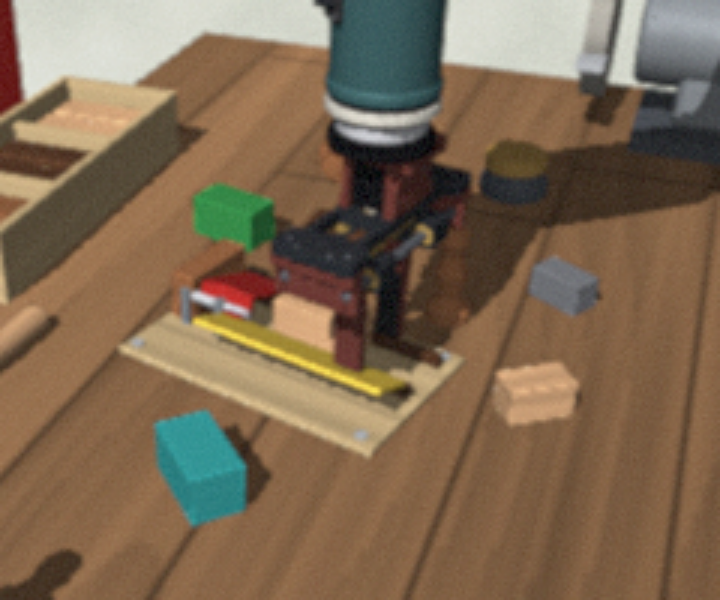

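The picture shows one finger on the paddle near (350,360) and the other behind the blank near (388,330). I press down and measure the flap.

```bash
cat >> jig.py <<'E'
def flap():
    out=[]
    for n in("top","side"):
        c=capture(n); hsv=cv2.cvtColor(c["image"],cv2.COLOR_BGR2HSV)
        m=(cv2.inRange(hsv,(0,150,40),(7,255,255))>0)
        P=toJ(cloud(c,m)); P=P[(P[:,0]>-5)&(P[:,0]<55)&(P[:,1]>-42)&(P[:,1]<25)&(P[:,2]>15)&(P[:,2]<80)]
        if len(P)>30: out.append((n,len(P),round(-np.polyfit(P[:,1],P[:,2],1)[0],2),round(P[:,2].max()))) # slope = tan(angle-.38)
    return out
E
python3 - <<'E'
from jig import *
print(flap())
for z in (30,26.5):
    servo_line(W(-110,33,z),rate=.04)
    print(z,toJ(current_position()).round(1),current_force().round(1),flap(),current_clock())
c=capture("side");cv2.imwrite("pics/s3.png",cv2.resize(c["image"][110:310,190:430],None,fx=3,fy=3))
E
```

```text
[('top', 230, np.float64(-0.35), 54), ('side', 98, np.float64(-0.36), 48)]
30 [-110.    33.4   30.2] [-0.9  1.7  8.5] [('top', 288, np.float64(0.03), 57), ('side', 201, np.float64(0.0), 53)] 7.4167
26.5 [-109.9   33.    26.8] [-1.  -0.2  9.2] [('top', 288, np.float64(0.16), 64), ('side', 227, np.float64(0.15), 61)] 7.7667
```

View pics/s3.png

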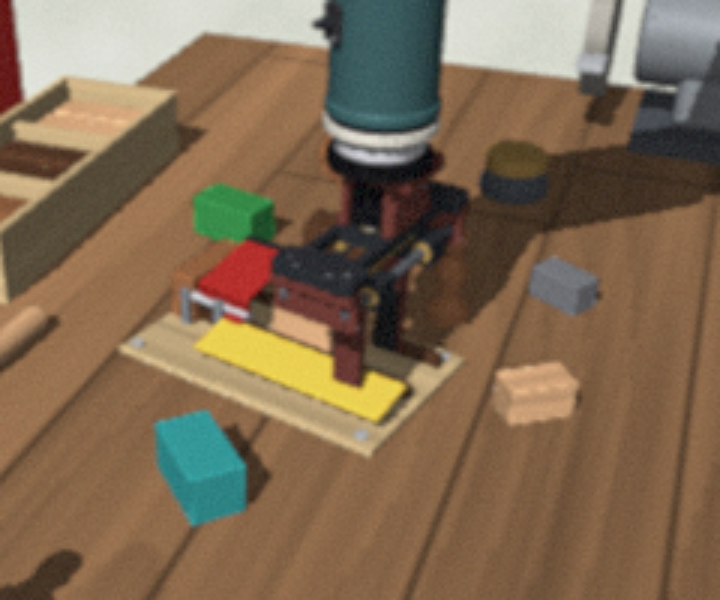

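The flap is raised to about 0.54 rad, as the red plate near (240,275) shows. I go slightly deeper, then push.

Run:
```python
from jig import *
servo_line(W(-110,33,25.5),rate=.03)
print(flap())
h=servo_line(W(-60,33,25.5),rate=.06,contact_N=12); print(h,toJ(current_position()).round(1),current_force().round(1),flap())
h=h or servo_line(W(-32,33,25.5),rate=.05,contact_N=12); print(h,toJ(current_position()).round(1),current_force().round(1),flap())
h=h or servo_line(W(-15,33,25.5),rate=.02,contact_N=8); print(h,toJ(current_position()).round(1),current_force().round(1),flap(),current_clock())
c=capture("side");cv2.imwrite("pics/s4.png",cv2.resize(c["image"][110:310,190:430],None,fx=3,fy=3))
```

```text
[('top', 287, np.float64(0.21), 68), ('side', 243, np.float64(0.17), 63)]
False [-63.   33.4  25.2] [-5.3  2.9  9.7] []
False [-34.7  33.5  25.3] [-4.1  3.6  9.7] []
True [-25.5  33.6  25.2] [-0.7  1.2  9.3] [] 10.7667
```

View pics/s4.png

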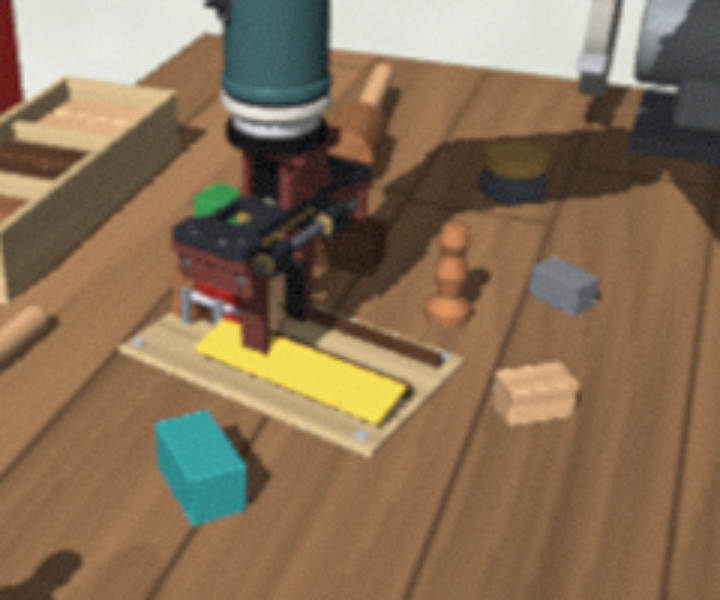

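The finger stopped at x -25.5, where the blank should be home (-25). I press once more to confirm, then back off and release.

Run:
```python
from jig import *
h=servo_line(W(-16,33,25.5),rate=.015,contact_N=14); print(h,toJ(current_position()).round(1),current_force().round(1),current_clock())
h=servo_line(W(-16,33,25.5),rate=.015,contact_N=14); print(h,toJ(current_position()).round(1),current_force().round(1),current_clock())
servo_line(W(-34,33,25.5),rate=.04); print(toJ(current_position()).round(1),current_force().round(1))
servo_line(W(-34,33,55),rate=.04)
servo_line(W(-34,33,130),rate=.15)
servo_line(W(-150,60,220),rate=.25)
move_ptp([.33,.3,.3],quat(1))
print(current_clock(),flap())
for n in("top","side"):
    c=capture(n);cv2.imwrite(f"pics/{n}5.png",c["image"]);P=toJ(cloud(c,np.ones((420,560),bool)))
    T=P[(abs(P[:,1])<25)&(P[:,0]<-2)&(P[:,0]>-150)&(P[:,2]>38)]
    print(n,len(T),np.percentile(T,[1,99],axis=0) if len(T) else 0)
    F=P[(abs(P[:,1])<20)&(P[:,0]>5)&(P[:,0]<45)]; print(np.median(F,0))
a=cv2.imread("pics/top5.png")[165:285,240:340];b=cv2.imread("pics/side5.png")[130:270,210:370]
cv2.imwrite("pics/f.png",np.hstack([cv2.resize(a,(400,480)),cv2.resize(b,(400,480))]))
```

```text
True [-25.6  33.6  25.3] [-2.  -0.5  9.4] 11.25
True [-25.7  33.7  25.4] [-2.4  1.   9.4] 11.675
[-30.4  33.6  27. ] [3.9 0.2 8.5]
15.5417 [('top', 416, np.float64(-0.01), 57), ('side', 225, np.float64(-0.01), 51)]
top 89 [[-16.3282577  -17.06060652  38.92198497]
 [ -2.09113228  21.52949474  51.52498202]]
[24.59910479  0.10304    48.82541973]
side 77 [[-16.0325232  -19.61458436  38.06215999]
 [ -2.18759446  21.46098607  46.55309753]]
[24.61069781  0.66373924 48.92685093]
```

View pics/f.png

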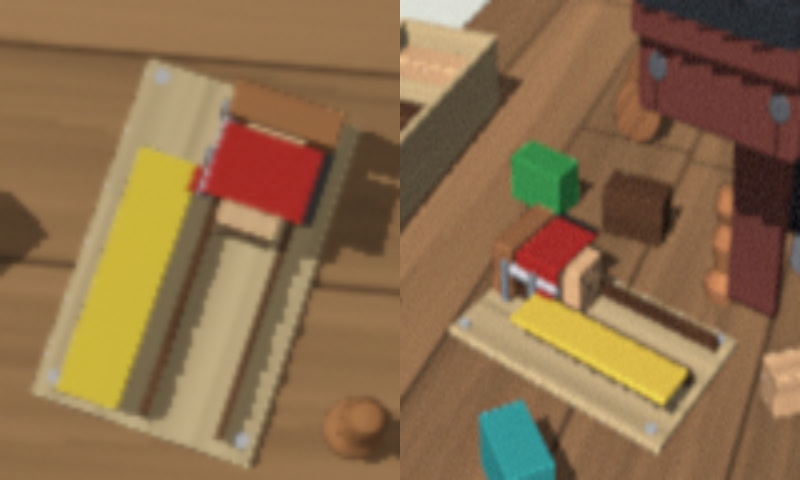

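The pictures show the red flap lying level on the blank (slope about 0). The blank's front strip, at (275,130) in the left half, touches the stop, and its rear stands out 15–16 mm. The bystanders in view have not moved.

```bash
python3 -c "
from bench import *
print(close_job())"
```

```text
the job is handed in; nothing more can be done
None
```

The blank is home against the stop, the flap has closed flat onto it, the arm is clear of the jig, and I handed the job in at about 16 s; no verdict was shown.

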